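# Clamp a jar lid in the hand press and keep it held

## Robot

A 7-joint arm with a two-finger parallel gripper is mounted at the origin on a cart in front of the work surface, level with it; the furniture and walls round the work are solid. World frame = base frame: x ahead of the robot, y to its left, z up, the work surface at z = 0. Lengths are in m, angles in degrees, forces in N, time in s.
With the tool pointing down it reaches from about 0.425 to 0.875 m from the base axis. Payload 4.7 kg.
Tool frame: the origin (TCP) lies midway between the tips of the shut fingers; the grasp point (between the pads) lies 19 mm behind it; y points along the fingers, x is the direction in which the jaws open and shut, and the axes are right-handed (so a half turn about y gives the same grasp; the last joint's range is limited). The gripper opens to 87 mm and grips with 3 to 60 N. Pads are 19 mm wide; open, the fingers measure 117 mm over their backs; the gripper's body (75 mm by 190 mm) begins 51 mm behind the grasp point.
Start: joints at [-70.755, 18.392, -4.016, 83.108, 1.295, 78.541, -3.26], TCP at [0.206, 0.617, 0.223] pointing down, gripper open.
Joint ranges: [-163.93, 163.93], [-17.29, 119.83], [-79.2, 71.16], [3.27, 140.29], [-89.18, 269.18], [5.43, 117.66], [-154.24, 154.24]. Speed limits (degrees/s): [147.25, 147.25, 180, 180, 180, 180, 180].

## Interface

Orientations are given as [roll, pitch, yaw] about the fixed x, y, z axes, in that order (R = Rz(yaw) Ry(pitch) Rx(roll)).
In Python, from cell import env gives the robot as it stands.
- The arm moves only by the tool carry_out, never from a script. Its argument "targets" is a list of rows, each a list of 2 entries, a list of its own where there are three numbers: the shift along the tool's x, y, z in mm, then the turn, a rotation vector about the tool's x, y, z in degrees. A call has 1 to 12 rows; each row shifts and turns the commanded pose from where the row before left it, along the tool's axes as they then stand; what a row does not reach is not made up. A row lasts 1/10 s, in which the tool goes at most 50 mm and 8.59 degrees, less where a joint would pass 70% of its speed; a pose out of reach is approached as far as the arm can. A call with a gripper value outside its range is refused whole. "jaw" is the opening, from 0 (shut) to 1 (fully open), set as the call begins (left out, the last holds). The fingers move at their own pace and stop on an object; "squeeze" is the grip in N (left out, the last holds). Time passes only in rows, so rows that do not move let the fingers close. It gives the time, the measured TCP pose, the force and the opening at its end, in the units of the state.
- env.get_obs(): the state, without advancing time (a new reading comes with each control period).
- env.read_camera(name): name is "scene" or "top"; returns the picture (480x640x3 uint8, red, green, blue); there is no depth.
- env.get_calibration(name): a dict with "fx", "fy", "cx", "cy" (pixels), "D" ([k1, k2, p1, p2, k3] as OpenCV has them; the pictures are not rectified), "R" (3x3) and "t" (3): a world point X has camera coordinates R X + t. Camera axes: x right, y down, z forward; pixel columns grow to the right and rows downward; lengths in m; the calibration is good to about 2 mm. A picture is of the moment at which its call begins. get_calibration takes no time and is no camera call.
- env.sign_off(): hands the job in, once; it reports no verdict.
Trained networks look in the newest picture that a camera, given by its name, has taken for a name from the list of things; names that differ only in an ending like _2 or _b are one class to them, and where a whole thing is asked for, a point or a joint stands for the part that bears it (a point fixed in the world has none). Each returns a list of dicts, best first, with "p" (0 to 1); they miss things now and then, are a little off and sometimes report something else, mostly with a low value. They report only what shows in the picture. A call takes as long as a camera call.
- env.outline_of(camera, label): "mask" (480x640 bool, what is visible of it) and "xy" ([column, row] in pixels, amid what is visible of it).
The state is a dict: "time_s": time; "qpos": joint angles; "joint_velocities": joint speeds; "effort": joint torques, N m; "tool_pos": TCP position; "tool_rot": TCP orientation; "force": force on the tool from outside, world axes, zero at the start; "wrist_torque": the same for the moment, N m; "grip_width": finger opening in m.
Only numpy, scipy, OpenCV 4.12 (cv2) and the standard library are available. Lean on these libraries where they do the work, as an engineer would, in place of code of your own. Each camera call takes 0.05 s, during which the arm holds its last target.

## Task

Slide the jam jar along the worktop, keeping it standing, into the hand press until it sits against both faces of the V-shaped stop. Then push the press's spring-loaded knob down 25 mm (give or take 5 mm), so that the dark ring on its stem comes level with the top of the sleeve and the rubber foot clamps the lid, and finish while still holding the knob at that travel - do not let go. Leave the mug, the tin and the spice jar where they stand.

Things in the scene. Friction and masses are not known exactly. Their poses are not given: they have to be found in the camera images.
- jam_jar: Loose closed glass jam jar with a white screw lid, 65 mm diameter, 100 mm tall, 0.2 to 0.45 kg, standing on the worktop. Origin: centre of its underside, z up.
- press: Grey metal C-frame hand press, fixed, 150 x 158 mm, 214 mm tall. Origin on the worktop at the jar's place, straight under the plunger; own +y points out of the open mouth where the jar enters. Column 36 x 30 mm, 158 mm tall, at y = -83 to -113 mm. Two flat prongs 9 mm high at x = +-59 to +-73 mm, y up to +35 mm; the jar slides on the bare worktop between them.
- seat (a point): Press's origin: where the centre of the jar's underside lies when the jar touches both faces of the V-stop (to about 3 mm). The faces (steel, z = 7 to 37 mm) touch its wall 40 degrees either side of straight back (-y of the press). Little room above the seated jar: push with the tool tilted about 35 degrees, gripper leaning out of the mouth.
- knob_top (a point): Centre of the top of the round black knob (46 mm diameter, flat top 38 mm across, 18 mm thick) at the top of the plunger; 214 mm above the worktop at rest, sinks as it is pressed straight down. A wall cabinet hangs behind: door at x = 0.68 m, door handle out to 0.64 m, its underside 0.45 m above the worktop, right of y = 0.05 m; keep the wrist clear of it.
- press_knob (a joint): Travel of the knob, m: 0 at rest (up), grows downward, stop at 0.038. Springs back: about 2.3 N to start, plus 0.2 N per mm. The foot meets a jar's lid at about 0.015; its own spring then adds 1 N plus 0.4 N per mm, so 0.025 takes about 12 N.
- sleeve_top (a point): Centre of the top of the steel sleeve that guides the stem: 34 mm diameter, z = 126 to 156 mm, above the seat, on an arm 30 mm wide (z = 129 to 153 mm) from the column. The dark ring round the stem, 25 mm above it at rest, is level with it at 25 mm of travel.
- press_foot: Round rubber foot, 36 mm diameter, 8 mm thick, hanging under the plunger on a spring (gives up to 23 mm). Its underside is 115 mm above the worktop at rest, 15 mm above the lid of a jar that stands beneath. Its origin lies not on the foot but 115 mm straight below its underside (at rest, on the worktop).
- mug: Bystander: white mug with handle, 82 x 112 x 94 mm, origin at the centre of its underside. Leave alone.
- tin: Bystander: small closed tin, 58 mm diameter, 72 mm tall, origin at the centre of its underside. Leave alone.
- cumin_jar: Bystander: slender spice jar, 45 mm diameter, 106 mm tall, origin at the centre of its underside. Leave alone.

How it is judged:
By the outcome, as a careful person would: the job done as asked, in the order asked, and still so for the second after the job is handed in, while the arm keeps its last pose, push and grip.
It also fails if it takes over 51 s, if anything falls off the work surface, if the arm or the gripper's body presses on something with over 40 N, if the wrist force passes 120 N, or if a joint passes its speed limit or range.

## Working session

There is one attempt and no reset: what is moved stays moved. The work goes in short steps, Python scripts to look and compute and a tool call to move; the robot and the scene stay as the last step left them, time stands still between calls to the robot, and variables do not carry over. Pictures are saved under pics/ and viewed, and the job is handed in when it is done.

Besides the shell and the picture viewer there is one more tool, called after ">>>" as name(argument=value, ...), one argument or row to a line, values as JSON. carry_out: Moves the arm, as the interface text tells. Its arguments: {"type":"object","properties":{"targets":{"type":"array","items":{"type":"array"}},"jaw":{"type":"number"},"squeeze":{"type":"number"}},"required":["targets"]}

```bash
mkdir -p pics; ls; python3 - <<'E'
from cell import env
import cv2,numpy as np
o=env.get_obs(); print({k:np.round(v,3) for k,v in o.items()})
for c in ("scene","top"):
    im=env.read_camera(c); cv2.imwrite(f"pics/{c}0.png",im[:,:,::-1])
    k=env.get_calibration(c); print(c,k)
    for l in ("jam_jar","press","mug","tin","cumin_jar","knob_top"):
        r=env.outline_of(c,l)
        print(l,[(round(d["p"],2),np.round(d["xy"]),int(d["mask"].sum())) for d in r[:3]])
E
```

```text
pics
{'time_s': np.float64(0.0), 'qpos': array([-70.755,  18.441,  -4.016,  83.174,   1.295,  78.541,  -3.259]), 'joint_velocities': array([-0.143, -0.024,  0.048,  0.018, -0.024, -0.067,  0.088]), 'effort': array([-0.0000e+00, -4.9130e+01, -4.0400e-01, -3.1252e+01, -6.4000e-02,
        4.4000e-02,  0.0000e+00]), 'tool_pos': array([0.205, 0.616, 0.221]), 'tool_rot': array([-90.006,   0.111,  71.566]), 'force': array([ 0.18 , -0.226,  0.45 ]), 'wrist_torque': array([-0.001,  0.021, -0.016]), 'grip_width': np.float64(0.087)}
scene {'fx': 565.7459179153228, 'fy': 565.7459179153228, 'cx': 321.51271676708126, 'cy': 246.80759616846228, 'D': array([-0.04842566,  0.        ,  0.        ,  0.        ,  0.        ]), 'R': array([[ 0.96897611, -0.24655635, -0.01718353],
       [-0.13518889, -0.47052659, -0.87196829],
       [ 0.20690401,  0.84723946, -0.4892607 ]]), 't': array([-0.58244145,  0.15016324,  1.25850055])}
jam_jar [(0.94, array([260., 236.]), 916)]
press [(0.59, array([288., 286.]), 3385)]
mug [(0.62, array([371., 334.]), 2433)]
tin [(0.77, array([291., 358.]), 1310), (0.2, array([355., 229.]), 461)]
cumin_jar [(0.73, array([354., 230.]), 474)]
knob_top [(0.54, array([276., 213.]), 314)]
top {'fx': 465.73996983577257, 'fy': 465.73996983577257, 'cx': 324.0349385174383, 'cy': 241.19724005214957, 'D': array([-0.07224945,  0.        ,  0.        ,  0.        ,  0.        ]), 'R': array([[-0.02859799, -0.99958351,  0.0038687 ],
       [-0.96181512,  0.0264631 , -0.27241766],
       [ 0.27220182, -0.01151157, -0.96217132]]), 't': array([-0.03525936,  0.60705088,  0.94083987])}
jam_jar [(0.71, array([447., 307.]), 684), (0.57, array([242., 301.]), 790)]
press [(0.74, array([339., 289.]), 3212)]
mug [(0.94, array([442., 239.]), 1451)]
tin [(0.96, array([446., 306.]), 778)]
cumin_jar []
knob_top [(0.8, array([309., 279.]), 445)]
```

View pics/scene0.png

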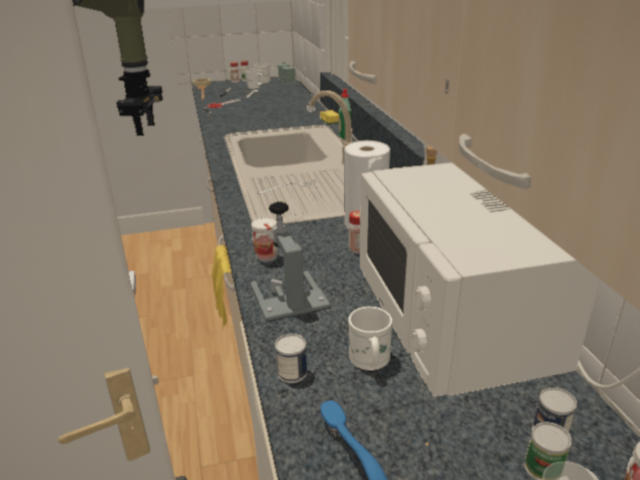

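View pics/top0.png

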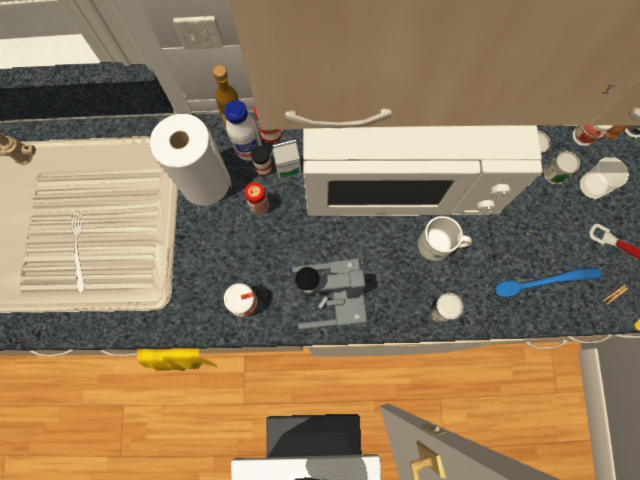

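```bash
cat > h.py <<'E'
import cv2,numpy as np
from cell import env
def ray(c,uv):
    k=env.get_calibration(c); K=np.array([[k["fx"],0,k["cx"]],[0,k["fy"],k["cy"]],[0,0,1]])
    p=cv2.undistortPoints(np.array([[uv]],float),K,k["D"])[0,0]
    R,t=k["R"],k["t"]; return -R.T@t, R.T@np.array([p[0],p[1],1])
def atz(c,uv,z):
    o,d=ray(c,uv); return o+d*(z-o[2])/d[2]
def proj(c,X):
    k=env.get_calibration(c); K=np.array([[k["fx"],0,k["cx"]],[0,k["fy"],k["cy"]],[0,0,1]])
    return cv2.projectPoints(np.array(X,float).reshape(-1,3),cv2.Rodrigues(k["R"])[0],k["t"],K,k["D"])[0][:,0]
E
python3 - <<'E'
from h import *
im=cv2.imread("pics/top0.png"); cv2.imwrite("pics/c_top.png",cv2.resize(im[230:340,210:380],None,fx=4.6,fy=4.6,interpolation=cv2.INTER_CUBIC))
im=cv2.imread("pics/scene0.png"); cv2.imwrite("pics/c_scene.png",cv2.resize(im[190:325,230:370],None,fx=4.4,fy=4.4,interpolation=cv2.INTER_CUBIC))
print("jar",atz("top",(240,298),.1)); print("knob",atz("top",(308,278),.214))
print("knob sc",atz("scene",(279,208),.214)); print("jar sc",atz("scene",(264,227),.1))
E
```

```text
jar [0.48235256 0.12781808 0.1       ]
knob [ 0.49844196 -0.0186959   0.214     ]
knob sc [ 0.49926611 -0.04282123  0.214     ]
jar sc [0.4818312  0.09911211 0.1       ]
```

View pics/c_top.png

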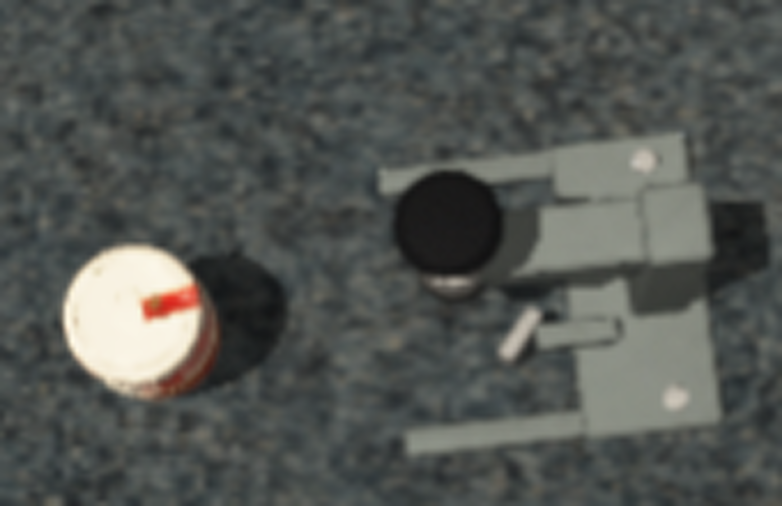

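View pics/c_scene.png

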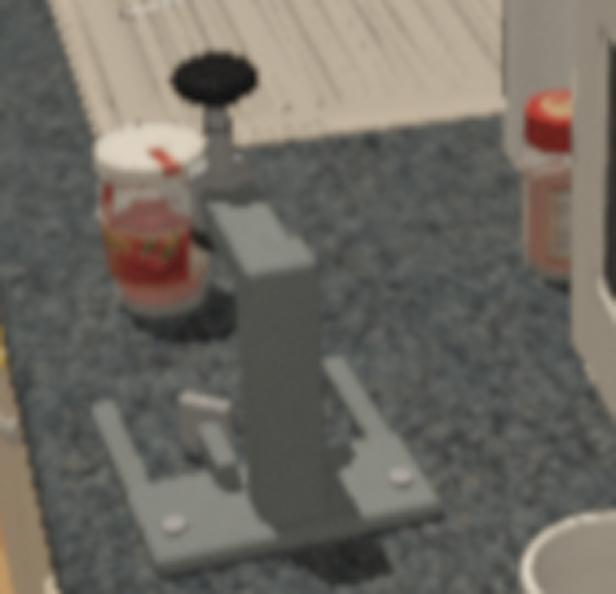

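```bash
cat > fit.py <<'E'
from h import *
from scipy.optimize import least_squares
def u(p,s,o): return (np.array(p)+.5)/s-.5+np.array(o)
T=[((381,172),(73,35,9)),((381,193),(59,35,9)),((405,430),(-59,35,9)),((408,453),(-73,35,9)),
((683,133),(75,-123,9)),((720,418),(-75,-123,9)),
((640,187),(18,-83,158)),((705,183),(18,-113,158)),((712,262),(-18,-113,158)),((645,262),(-18,-83,158)),((448,220),(0,0,214))]
S=[((96,406),(-73,35,9)),((114,404),(-59,35,9)),((326,362),(59,35,9)),((343,360),(73,35,9)),((162,570),(-75,-123,0)),((440,512),(75,-123,2)),
((250,277),(-18,-113,158)),((313,262),(18,-113,158)),((214,76),(0,0,214))]
def W(p,X):
    c,s=np.cos(p[2]),np.sin(p[2]); X=np.array(X)/1000.
    return X@np.array([[c,-s,0],[s,c,0],[0,0,1]]).T+[p[0],p[1],0]
def res(p,parts):
    r=[]
    if "t" in parts: r.append(proj("top",W(p,[x for _,x in T]))-np.array([u(a,4.6,(210,230)) for a,_ in T]))
    if "s" in parts: r.append(proj("scene",W(p,[x for _,x in S]))-np.array([u(a,4.4,(230,190)) for a,_ in S]))
    return np.vstack(r)
for parts in ("t","s","ts"):
    f=least_squares(lambda p:res(p,parts).ravel(),[.49,-.03,0],loss="soft_l1")
    print(parts,f.x[:2],np.degrees(f.x[2])); print(np.round(res(f.x,parts),1).tolist())
E
python3 fit.py
```

```text
t [ 0.49904434 -0.01667424] 4.612364687735519
[[-0.8, -1.0], [-0.2, 0.3], [-0.7, -0.5], [-0.7, 0.7], [0.6, -0.4], [1.0, 1.6], [-0.6, -0.2], [0.1, -1.0], [1.0, -0.5], [0.5, 1.1], [-0.1, 0.3]]
s [ 0.50156306 -0.02564222] 4.737834046638387
[[-1.6, -0.1], [0.0, -0.8], [-1.0, -0.4], [0.6, -1.0], [-1.0, 3.6], [1.2, 1.9], [-0.4, -0.2], [2.0, 0.2], [0.3, -2.3]]
ts [ 0.500518   -0.01760815] 4.563274917293978
[[-0.3, -1.6], [0.2, -0.3], [-0.3, -1.1], [-0.4, 0.1], [1.0, -1.0], [1.3, 1.0], [-0.1, -0.9], [0.6, -1.6], [1.4, -1.2], [1.0, 0.4], [0.4, -0.5], [-2.5, -1.9], [-0.9, -2.5], [-2.1, -2.0], [-0.5, -2.5], [-2.3, 1.5], [-0.3, 0.1], [-1.8, -1.9], [0.5, -1.5], [-0.8, -3.7]]
```

```bash
cat >> h.py <<'E'
from scipy.spatial.transform import Rotation as Ro
SEAT=np.array([.4995,-.0170,0]); YAW=4.6
def P(x,y,z): # press mm -> world m
    return Ro.from_euler("z",YAW,degrees=True).apply(np.array([x,y,z])/1000)+SEAT
def toP(X): return Ro.from_euler("z",-YAW,degrees=True).apply(np.array(X)-SEAT)*1000
def rows(p0,r0,p1,r1,n):
    R0=Ro.from_euler("xyz",r0,degrees=True);R1=Ro.from_euler("xyz",r1,degrees=True)
    w=(R0.inv()*R1).as_rotvec()/n; E=Ro.from_rotvec(w).as_matrix()
    M=sum(np.linalg.matrix_power(E,k) for k in range(n))
    d=np.linalg.solve(R0.as_matrix()@M,np.array(p1)-np.array(p0))
    p=np.array(p0,float);R=R0;path=[]
    for k in range(n): p=p+R.apply(d);R=R*Ro.from_rotvec(w);path.append(np.round(p*1000))
    return d*1000,np.degrees(w),path
def st():
    o=env.get_obs(); print("t",round(float(o["time_s"]),2),"pos",np.round(o["tool_pos"],4),"P",np.round(toP(o["tool_pos"]),1),"rot",np.round(o["tool_rot"],1),"F",np.round(o["force"],1),"q",np.round(o["qpos"],1),"w",round(float(o["grip_width"]),4)); return o
E
python3 - <<'E'
from h import *
im=cv2.imread("pics/top0.png").astype(int)
c=(im.min(2)>130); n,l,s,ce=cv2.connectedComponentsWithStats(c[280:325,215:265].astype(np.uint8))
print(s,ce+[215,280])
X=atz("top",((133+.5)/4.6-.5+210,(311+.5)/4.6-.5+230),.1);print(X,toP(X))
print("cumin",atz("top",(255,191),.106),"mug",atz("top",(441,235),.094),"tin",atz("top",(450,304),.072))
for y in (200,225):
  t=P(-5,y,70); print(t)
  for n in (18,):
    d,w,p=rows([.206,.617,.223],[-90,0,71.6],t,[-125,0,4.6],n); print(np.round(d,2),np.round(w,3)); print(*p)
E
```

```text
[[   0    0   50   45 1589]
 [   9    3   30   33  660]
 [  25   35    1    1    1]] [[240.38514789 303.4562618 ]
 [237.36818182 298.47424242]
 [240.         315.        ]]
[0.48408602 0.13096358 0.1       ] [ -3.49780701 148.72315192 100.        ]
cumin [0.71994732 0.09819726 0.106     ] mug [ 0.61018001 -0.30983622  0.094     ] tin [ 0.46069797 -0.32075202  0.072     ]
[0.47847632 0.18195478 0.07      ]
[ -3.1   17.12 -26.59] [-1.715  3.6    1.135]
[230. 606. 206.] [254. 592. 190.] [277. 577. 174.] [300. 560. 160.] [322. 541. 147.] [343. 521. 134.] [362. 498. 123.] [381. 475. 113.] [398. 450. 104.] [414. 423.  96.] [428. 396.  89.] [441. 367.  83.] [452. 338.  78.] [461. 307.  75.] [468. 277.  72.] [474. 245.  70.] [477. 214.  70.] [478. 182.  70.]
[0.47647135 0.20687425 0.07      ]
[ -2.25  16.72 -25.44] [-1.715  3.6    1.135]
[229. 607. 206.] [253. 595. 190.] [275. 581. 175.] [297. 565. 161.] [318. 548. 148.] [339. 528. 136.] [358. 508. 125.] [376. 485. 115.] [393. 462. 105.] [409. 437.  97.] [423. 411.  90.] [436. 384.  84.] [447. 356.  80.] [457. 327.  76.] [464. 297.  73.] [470. 268.  71.] [474. 237.  70.] [476. 207.  70.]
```

>>> carry_out(
  targets=[
    [[-2.2,16.7,-25.4],[-1.7,3.6,1.1]],
    [[-2.2,16.7,-25.4],[-1.7,3.6,1.1]],
    [[-2.2,16.7,-25.4],[-1.7,3.6,1.1]],
    [[-2.2,16.7,-25.4],[-1.7,3.6,1.1]],
    [[-2.2,16.7,-25.4],[-1.7,3.6,1.1]],
    [[-2.2,16.7,-25.4],[-1.7,3.6,1.1]],
    [[-2.2,16.7,-25.4],[-1.7,3.6,1.1]],
    [[-2.2,16.7,-25.4],[-1.7,3.6,1.1]],
    [[-2.2,16.7,-25.4],[-1.7,3.6,1.1]],
    [[0,0,0],[0,0,0]],
  ],
  jaw=0.46,
)

```text
time_s: 1.7
tool_pos: [0.3957, 0.4577, 0.1033]
tool_rot: [-107.6, 5.2, 37.7]
force: [0.9, -1.2, -0.0]
grip_width: 0.0401
```

```bash
python3 - <<'E'
from h import *
o=st()
t=P(-4,225,70)
d,w,p=rows(o["tool_pos"],o["tool_rot"],t,[-125,0,4.6],10); print(np.round(d,2),np.round(w,3)); print(*p)
E
```

```text
t 1.7 pos [0.3957 0.4577 0.1033] P [-65.4 481.5 103.3] rot [-107.6    5.2   37.7] F [ 0.9 -1.2 -0. ] q [-66.6  25.6   8.2  90.   11.3  76.2 -24.1] w 0.0401
[ -1.83  14.7  -22.58] [-1.543  3.204  1.016]
[410. 436.  96.] [422. 413.  90.] [434. 389.  85.] [444. 364.  80.] [453. 339.  77.] [461. 313.  74.] [467. 287.  72.] [472. 261.  70.] [476. 234.  70.] [477. 207.  70.]
```

>>> carry_out(
  targets=[
    [[-1.8,14.7,-22.6],[-1.5,3.2,1.0]],
    [[-1.8,14.7,-22.6],[-1.5,3.2,1.0]],
    [[-1.8,14.7,-22.6],[-1.5,3.2,1.0]],
    [[-1.8,14.7,-22.6],[-1.5,3.2,1.0]],
    [[-1.8,14.7,-22.6],[-1.5,3.2,1.0]],
    [[-1.8,14.7,-22.6],[-1.6,3.2,1.0]],
    [[-1.8,14.7,-22.6],[-1.6,3.2,1.0]],
    [[-1.8,14.7,-22.6],[-1.6,3.2,1.0]],
    [[-1.8,14.7,-22.6],[-1.6,3.2,1.0]],
    [[-1.8,14.7,-22.6],[-1.6,3.2,1.0]],
    [[0,0,0],[0,0,0]],
  ],
)

```text
time_s: 2.8
tool_pos: [0.477, 0.2093, 0.0698]
tool_rot: [-124.8, -0.0, 4.8]
force: [0.3, -0.1, 0.2]
grip_width: 0.0401
```

```bash
python3 - <<'E'
from h import *
o=st()
im=env.read_camera("top"); cv2.imwrite("pics/t1.png",im[:,:,::-1])
im=env.read_camera("scene"); cv2.imwrite("pics/s1.png",im[:,:,::-1])
t=P(-4,225,25)
d,w,p=rows(o["tool_pos"],o["tool_rot"],t,[-125,0,4.6],4); print(np.round(d,2),np.round(w,3)); print(*p)
E
```

```text
t 2.8 pos [0.477  0.2093 0.0698] P [ -4.3 227.4  69.8] rot [-124.8   -0.     4.8] F [ 0.3 -0.1  0.2] q [-61.9  26.9  21.1 100.4  18.6  76.6 -44.2] w 0.0401
[0.06 9.53 5.92] [-0.04   0.044  0.039]
[477. 209.  59.] [477. 208.  47.] [477. 208.  36.] [477. 207.  25.]
```

View pics/t1.png

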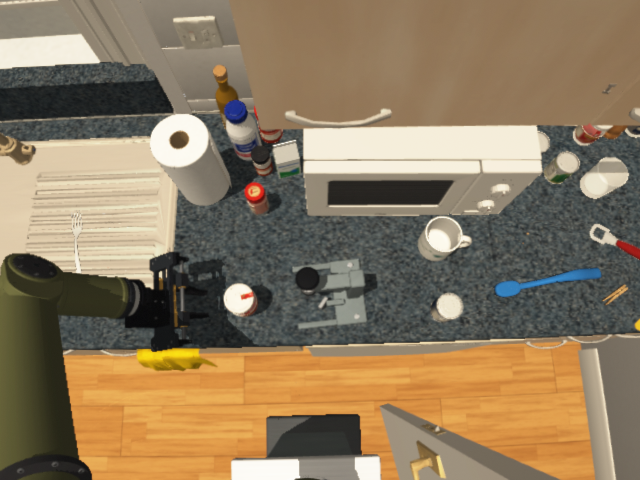

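View pics/s1.png

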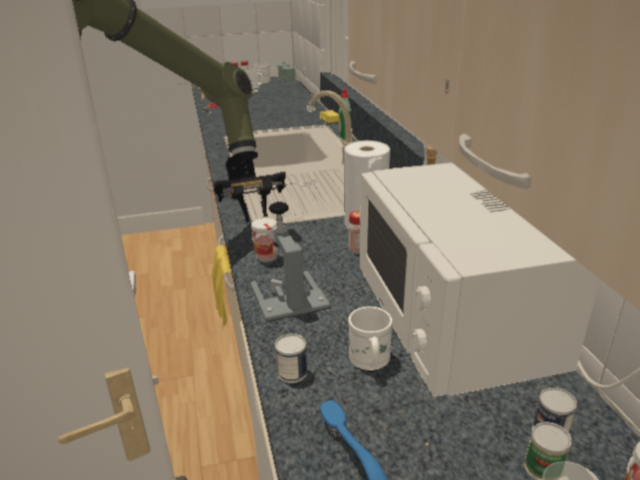

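>>> carry_out(
  targets=[
    [[0,9.5,5.9],[0,0,0]],
    [[0,9.5,5.9],[0,0,0]],
    [[0,9.5,5.9],[0,0,0]],
    [[0,9.5,5.9],[0,0,0]],
    [[0,5.7,-8.2],[0,0,0]],
    [[0,5.7,-8.2],[0,0,0]],
    [[0,4.6,-6.6],[0,0,0]],
    [[0,2.3,-3.3],[0,0,0]],
    [[0,1.7,-2.5],[0,0,0]],
    [[0,1.7,-2.5],[0,0,0]],
    [[0,1.7,-2.5],[0,0,0]],
    [[0,1.7,-2.5],[0,0,0]],
  ],
)

```text
time_s: 4.1
tool_pos: [0.4809, 0.166, 0.0251]
tool_rot: [-124.7, -0.1, 5.1]
force: [0.2, -0.1, 0.1]
grip_width: 0.04
```

```bash
python3 - <<'E'
from h import *
o=st()
im=env.read_camera("top"); cv2.imwrite("pics/t2.png",cv2.resize(im[230:340,150:380,::-1],None,fx=3.4,fy=3.4,interpolation=cv2.INTER_CUBIC))
E
```

```text
t 4.1 pos [0.4809 0.166  0.0251] P [ -3.9 183.9  25.1] rot [-1.247e+02 -1.000e-01  5.100e+00] F [ 0.2 -0.1  0.1] q [-59.7  28.   21.8 105.5  19.7  69.6 -43.8] w 0.04
```

View pics/t2.png

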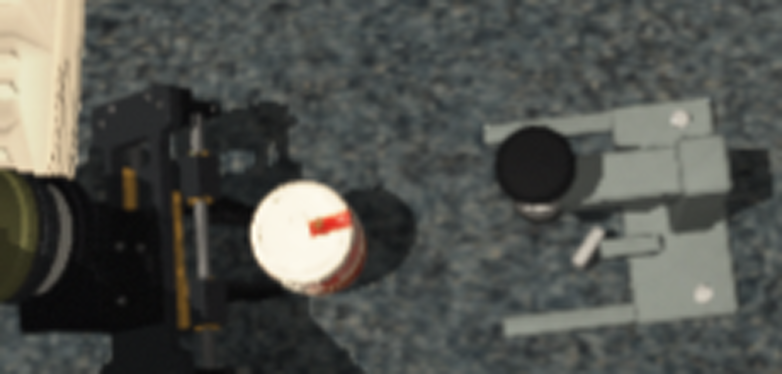

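>>> carry_out(
  targets=[
    [[0.1,1.7,-2.5],[0,0,0]],
    [[0.1,2.9,-4.1],[0,0,0]],
    [[0.1,2.9,-4.1],[0,0,0]],
    [[0.1,2.9,-4.1],[0,0,0]],
    [[0.1,2.9,-4.1],[0,0,0]],
    [[0.1,2.9,-4.1],[0,0,0]],
    [[0.1,2.9,-4.1],[0,0,0]],
    [[0.1,2.9,-4.1],[0,0,0]],
    [[0.1,2.9,-4.1],[0,0,0]],
    [[0.1,2.9,-4.1],[0,0,0]],
    [[0.1,2.9,-4.1],[0,0,0]],
    [[0.1,2.9,-4.1],[0,0,0]],
  ],
)

```text
time_s: 5.35
tool_pos: [0.4873, 0.1076, 0.0246]
tool_rot: [-124.7, -0.1, 5.1]
force: [0.6, 1.6, 0.1]
grip_width: 0.0398
```

```bash
python3 - <<'E'
from h import *
o=st()
im=env.read_camera("top"); cv2.imwrite("pics/t3.png",cv2.resize(im[230:340,150:380,::-1],None,fx=3.4,fy=3.4,interpolation=cv2.INTER_CUBIC))
im=env.read_camera("scene"); cv2.imwrite("pics/s3.png",cv2.resize(im[160:325,210:370,::-1],None,fx=3.6,fy=3.6,interpolation=cv2.INTER_CUBIC))
E
```

```text
t 5.35 pos [0.4873 0.1076 0.0246] P [ -2.2 125.2  24.6] rot [-1.247e+02 -1.000e-01  5.100e+00] F [0.6 1.6 0.1] q [-57.   25.4  23.8 109.9  22.   66.1 -41.2] w 0.0398
```

View pics/t3.png

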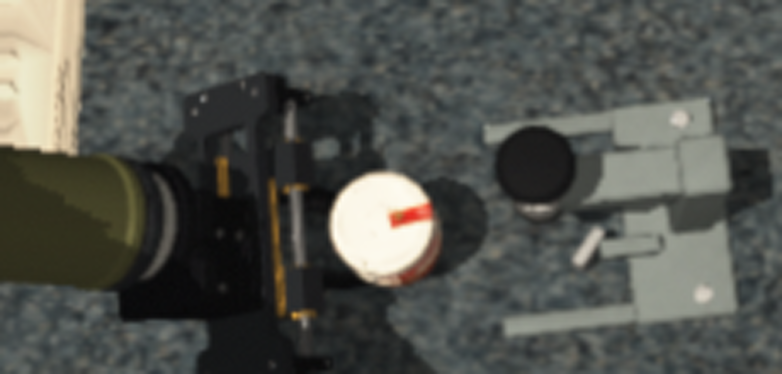

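View pics/s3.png

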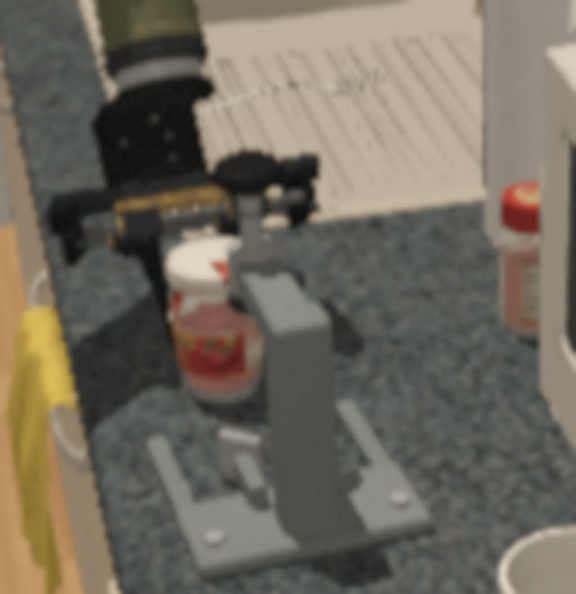

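>>> carry_out(
  targets=[
    [[0.2,2.9,-4.1],[0,0,0]],
    [[0.2,2.9,-4.1],[0,0,0]],
    [[0.2,2.9,-4.1],[0,0,0]],
    [[0.2,2.9,-4.1],[0,0,0]],
    [[0.2,2.9,-4.1],[0,0,0]],
    [[0.2,2.9,-4.1],[0,0,0]],
    [[0.2,2.9,-4.1],[0,0,0]],
    [[0.2,2.9,-4.1],[0,0,0]],
    [[0.2,2.9,-4.1],[0,0,0]],
    [[0.2,2.9,-4.1],[0,0,0]],
    [[0.2,2.9,-4.1],[0,0,0]],
    [[0.2,2.9,-4.1],[0,0,0]],
  ],
)

```text
time_s: 6.65
tool_pos: [0.495, 0.0478, 0.0239]
tool_rot: [-124.7, -0.0, 5.1]
force: [-1.1, 2.0, 0.9]
grip_width: 0.0402
```

```bash
python3 - <<'E'
from h import *
print("prev lid",toP(atz("top",(385.5/3.4-.5+150,(226.5)/3.4-.5+230),.1)))
o=st()
im=env.read_camera("top"); cv2.imwrite("pics/t4.png",cv2.resize(im[230:340,200:380,::-1],None,fx=4.4,fy=4.4,interpolation=cv2.INTER_CUBIC))
E
```

```text
prev lid [ -6.57892279  97.53799669 100.        ]
t 6.65 pos [0.495  0.0478 0.0239] P [ 0.7 65.  23.9] rot [-124.7   -0.     5.1] F [-1.1  2.   0.9] q [-53.8  23.3  26.1 113.4  24.5  62.5 -38. ] w 0.0402
```

View pics/t4.png

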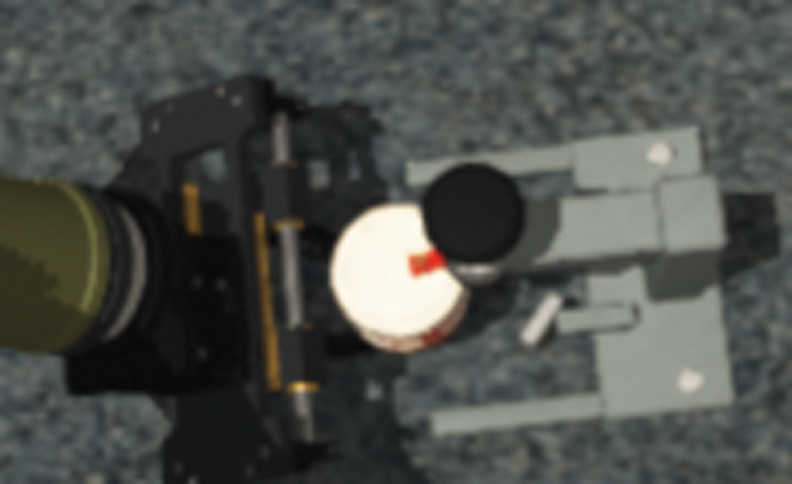

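>>> carry_out(
  targets=[
    [[0,2.3,-3.3],[0,0,0]],
    [[0,2.3,-3.3],[0,0,0]],
    [[0,2.3,-3.3],[0,0,0]],
    [[0,2.3,-3.3],[0,0,0]],
    [[0,2.3,-3.3],[0,0,0]],
    [[0,1.7,-2.5],[0,0,0]],
    [[0,1.1,-1.6],[0,0,0]],
  ],
)

```text
time_s: 7.4
tool_pos: [0.497, 0.0227, 0.0239]
tool_rot: [-124.7, -0.0, 5.0]
force: [-0.8, 3.3, 1.3]
grip_width: 0.04
```

```bash
python3 - <<'E'
from h import *
o=st()
im=env.read_camera("top"); cv2.imwrite("pics/t5.png",cv2.resize(im[230:340,200:380,::-1],None,fx=4.4,fy=4.4,interpolation=cv2.INTER_CUBIC))
E
```

```text
t 7.4 pos [0.497  0.0227 0.0239] P [ 0.7 39.8 23.9] rot [-124.7   -0.     5. ] F [-0.8  3.3  1.3] q [-52.4  22.5  27.1 114.7  25.5  61.  -36.6] w 0.04
```

View pics/t5.png

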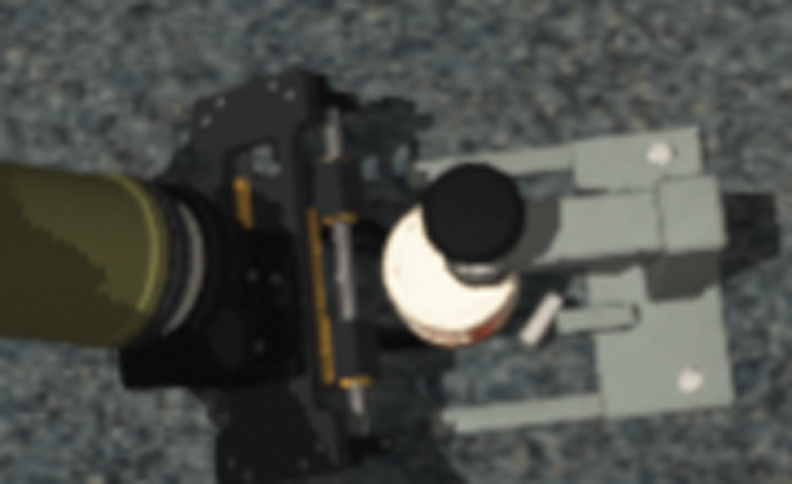

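>>> carry_out(
  targets=[
    [[0,1.1,-1.6],[0,0,0]],
    [[0,1.1,-1.6],[0,0,0]],
    [[0,0.6,-0.8],[0,0,0]],
    [[0,0.6,-0.8],[0,0,0]],
    [[0,0,0],[0,0,0]],
  ],
)

```text
time_s: 7.95
tool_pos: [0.4976, 0.0172, 0.0239]
tool_rot: [-124.7, -0.0, 5.0]
force: [0.0, 1.0, 1.2]
grip_width: 0.04
```

>>> carry_out(
  targets=[
    [[0,0.6,-0.8],[0,0,0]],
    [[0,0.6,-0.8],[0,0,0]],
    [[0,0.6,-0.8],[0,0,0]],
    [[0,0.6,-0.8],[0,0,0]],
  ],
)

```text
time_s: 8.35
tool_pos: [0.498, 0.0133, 0.0237]
tool_rot: [-124.7, -0.1, 5.1]
force: [0.8, 2.3, 1.0]
grip_width: 0.0402
```

>>> carry_out(
  targets=[
    [[0,0.6,-0.8],[0,0,0]],
    [[0,0.6,-0.8],[0,0,0]],
    [[0,0.6,-0.8],[0,0,0]],
  ],
)

```text
time_s: 8.65
tool_pos: [0.4983, 0.0103, 0.0236]
tool_rot: [-124.7, -0.1, 5.1]
force: [-1.4, 2.5, 1.7]
grip_width: 0.0402
```

```bash
python3 - <<'E'
from h import *
o=st()
im=env.read_camera("top"); cv2.imwrite("pics/t6.png",cv2.resize(im[230:340,200:380,::-1],None,fx=4.4,fy=4.4,interpolation=cv2.INTER_CUBIC))
E
```

```text
t 8.65 pos [0.4983 0.0103 0.0236] P [ 1.  27.3 23.6] rot [-1.247e+02 -1.000e-01  5.100e+00] F [-1.4  2.5  1.7] q [-51.7  22.1  27.6 115.4  26.1  60.1 -35.9] w 0.0402
```

View pics/t6.png

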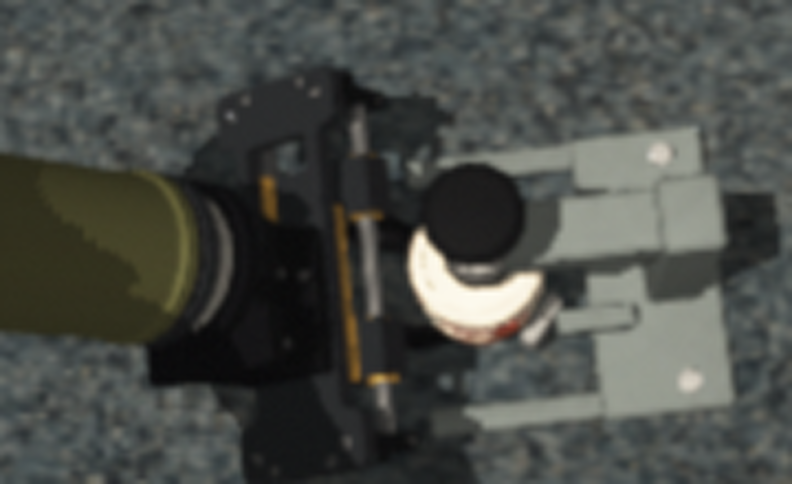

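```bash
python3 - <<'E'
from h import *
for c in ((400,270),(477,264)):
    print(toP(atz("top",(c[0]/4.4-.4+200,c[1]/4.4-.4+230),.1)))
# predicted seated lid outline in crop
a=np.linspace(0,2*np.pi,60); 
im=cv2.imread("pics/t6.png")
pts=proj("top",[P(32*np.cos(t),32*np.sin(t),100) for t in a])
pts=((pts-[200,230]+.5)*4.4-.5).astype(int)
cv2.polylines(im,[pts],True,(0,255,0),1); cv2.imwrite("pics/t6o.png",im)
E
```

```text
[ -1.86435872  38.82475815 100.        ]
[ -2.9253862    1.91303665 100.        ]
```

View pics/t6o.png

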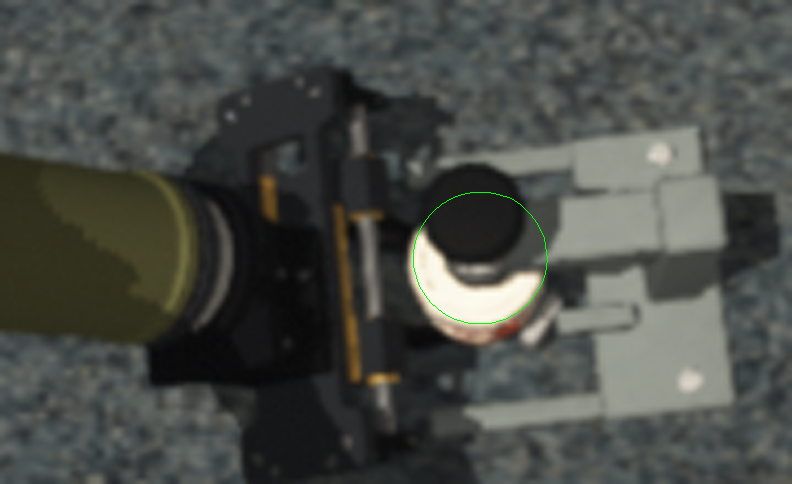

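>>> carry_out(
  targets=[
    [[0,0.6,-0.8],[0,0,0]],
    [[0,0.6,-0.8],[0,0,0]],
    [[0,0,0],[0,0,0]],
  ],
)

```text
time_s: 9.0
tool_pos: [0.4984, 0.0081, 0.0235]
tool_rot: [-124.7, -0.0, 5.0]
force: [-0.2, 0.7, 0.8]
grip_width: 0.04
```

>>> carry_out(
  targets=[
    [[0,0.6,-0.8],[0,0,0]],
    [[0,0.6,-0.8],[0,0,0]],
  ],
)

```text
time_s: 9.2
tool_pos: [0.4986, 0.0064, 0.0234]
tool_rot: [-124.7, -0.0, 5.1]
force: [-0.0, 2.6, 1.7]
grip_width: 0.0399
```

>>> carry_out(
  targets=[
    [[0,0.6,-0.8],[0,0,0]],
    [[0,0.6,-0.8],[0,0,0]],
  ],
)

```text
time_s: 9.4
tool_pos: [0.4989, 0.0052, 0.0232]
tool_rot: [-124.6, -0.1, 5.1]
force: [-1.7, 5.6, 3.5]
grip_width: 0.0396
```

>>> carry_out(
  targets=[
    [[0,0.6,-0.8],[0,0,0]],
    [[0,0.6,-0.8],[0,0,0]],
  ],
)

```text
time_s: 9.6
tool_pos: [0.4995, 0.0045, 0.0231]
tool_rot: [-124.6, -0.1, 5.1]
force: [-0.7, 7.4, 3.8]
grip_width: 0.0399
```

```bash
python3 - <<'E'
from h import *
o=st()
im=env.read_camera("top"); cv2.imwrite("pics/t7.png",cv2.resize(im[230:340,200:380,::-1],None,fx=4.4,fy=4.4,interpolation=cv2.INTER_CUBIC))
im=env.read_camera("scene"); cv2.imwrite("pics/s7.png",cv2.resize(im[160:325,210:370,::-1],None,fx=3.6,fy=3.6,interpolation=cv2.INTER_CUBIC))
E
```

```text
t 9.6 pos [0.4995 0.0045 0.0231] P [ 1.7 21.4 23.1] rot [-1.246e+02 -1.000e-01  5.100e+00] F [-0.7  7.4  3.8] q [-51.2  21.9  27.8 115.7  26.3  59.6 -35.5] w 0.0399
```

View pics/t7.png

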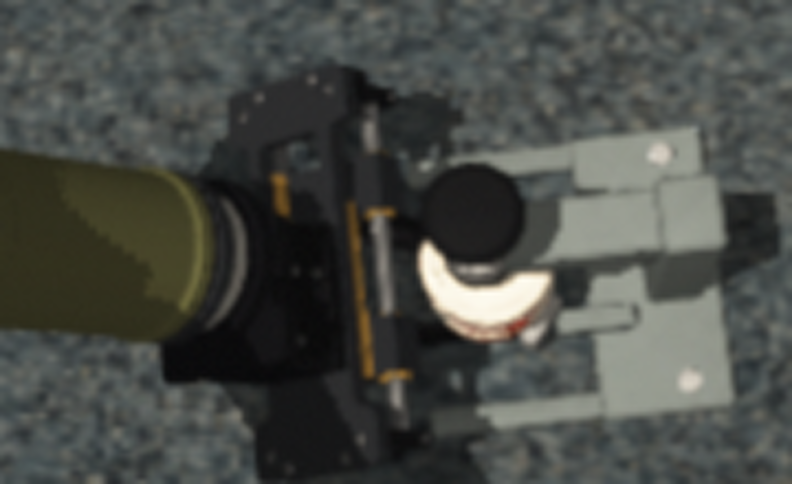

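View pics/s7.png

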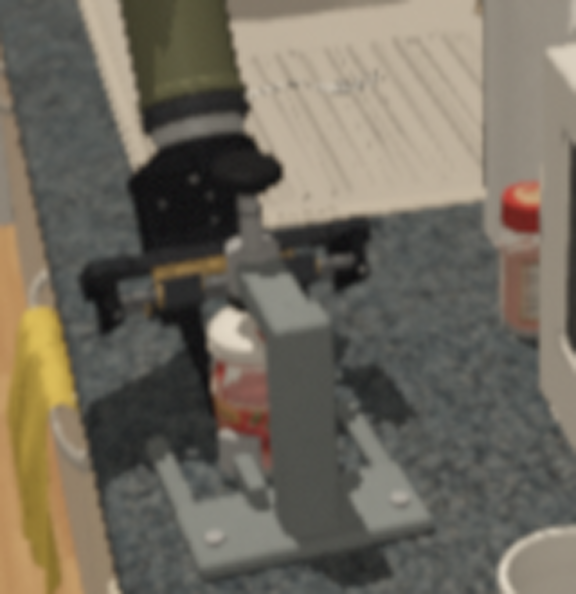

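>>> carry_out(
  targets=[
    [[0,0.6,-0.8],[0,0,0]],
    [[0,0.6,-0.8],[0,0,0]],
    [[0,0,0],[0,0,0]],
  ],
)

```text
time_s: 10.0
tool_pos: [0.5003, 0.0037, 0.0231]
tool_rot: [-124.5, -0.2, 5.2]
force: [-0.7, 9.1, 3.7]
grip_width: 0.0401
```

>>> carry_out(
  targets=[
    [[0,0.6,-0.8],[0,0,0]],
    [[0,0.6,-0.8],[0,0,0]],
    [[0,0,0],[0,0,0]],
  ],
)

```text
time_s: 10.3
tool_pos: [0.5005, 0.0033, 0.0229]
tool_rot: [-124.4, -0.2, 5.3]
force: [-2.7, 12.2, 4.7]
grip_width: 0.04
```

>>> carry_out(
  targets=[
    [[0,0.6,-0.8],[0,0,0]],
    [[0,0.6,-0.8],[0,0,0]],
    [[0,0,0],[0,0,0]],
  ],
)

```text
time_s: 10.6
tool_pos: [0.5007, 0.003, 0.0228]
tool_rot: [-124.2, -0.2, 5.3]
force: [-3.7, 16.3, 7.8]
grip_width: 0.0402
```

```bash
python3 - <<'E'
from h import *
o=st()
im=env.read_camera("top"); cv2.imwrite("pics/t8.png",cv2.resize(im[230:340,230:380,::-1],None,fx=5.3,fy=5.3,interpolation=cv2.INTER_CUBIC))
im=env.read_camera("scene"); cv2.imwrite("pics/s8.png",cv2.resize(im[190:320,230:350,::-1],None,fx=4.5,fy=4.5,interpolation=cv2.INTER_CUBIC))
E
```

```text
t 10.6 pos [0.5007 0.003  0.0228] P [ 2.8 19.9 22.8] rot [-124.2   -0.2    5.3] F [-3.7 16.3  7.8] q [-51.   21.7  27.9 115.8  26.3  59.1 -35.1] w 0.0402
```

View pics/t8.png

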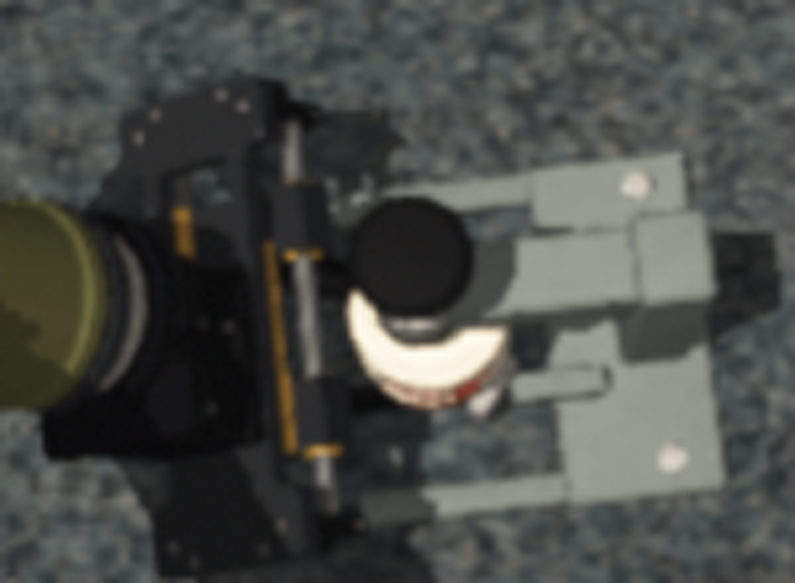

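View pics/s8.png

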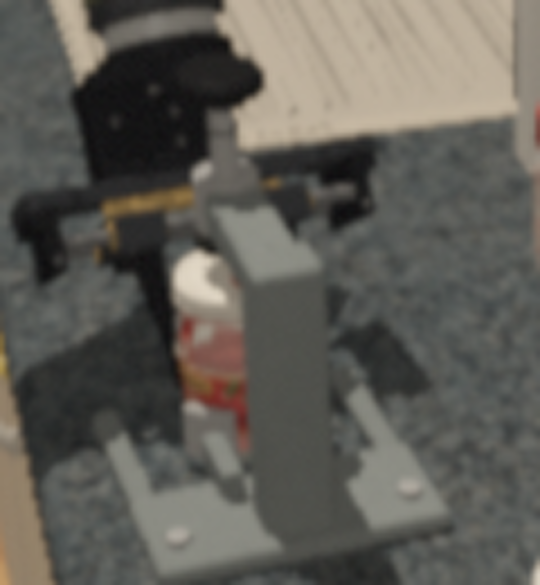

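>>> carry_out(
  targets=[
    [[0,-2.9,4.1],[0,0,0]],
    [[0,-5.7,8.2],[0,0,0]],
    [[0,-11.4,16.4],[0,0,0]],
    [[0,-17.1,24.6],[0,0,0]],
    [[0,-17.1,24.6],[0,0,0]],
    [[0,-17.1,24.6],[0,0,0]],
    [[0,-8,12],[0,0,0]],
    [[0,0,0],[0,0,0]],
  ],
  jaw=0,
)

```text
time_s: 11.5
tool_pos: [0.4869, 0.1376, 0.0225]
tool_rot: [-124.7, -0.0, 5.3]
force: [0.1, -1.3, 0.0]
grip_width: 0.0003
```

```bash
python3 - <<'E'
from h import *
o=st()
im=env.read_camera("top"); c=cv2.resize(im[230:340,230:380,::-1],None,fx=5.3,fy=5.3,interpolation=cv2.INTER_CUBIC)
cv2.imwrite("pics/t9r.png",c)
a=np.linspace(0,2*np.pi,60); 
pts=proj("top",[P(32*np.cos(t),32*np.sin(t),100) for t in a])
pts=((pts-[230,230]+.5)*5.3-.5).astype(int)
c=c.copy();cv2.polylines(c,[pts],True,(0,255,0),1); cv2.imwrite("pics/t9.png",c)
im=env.read_camera("scene"); cv2.imwrite("pics/s9.png",cv2.resize(im[190:320,230:350,::-1],None,fx=4.5,fy=4.5,interpolation=cv2.INTER_CUBIC))
E
```

```text
t 11.5 pos [0.4869 0.1376 0.0225] P [-1.000e-01  1.551e+02  2.250e+01] rot [-124.7   -0.     5.3] F [ 0.1 -1.3  0. ] q [-58.2  27.1  22.8 107.5  20.8  67.6 -42.3] w 0.0003
```

View pics/t9.png

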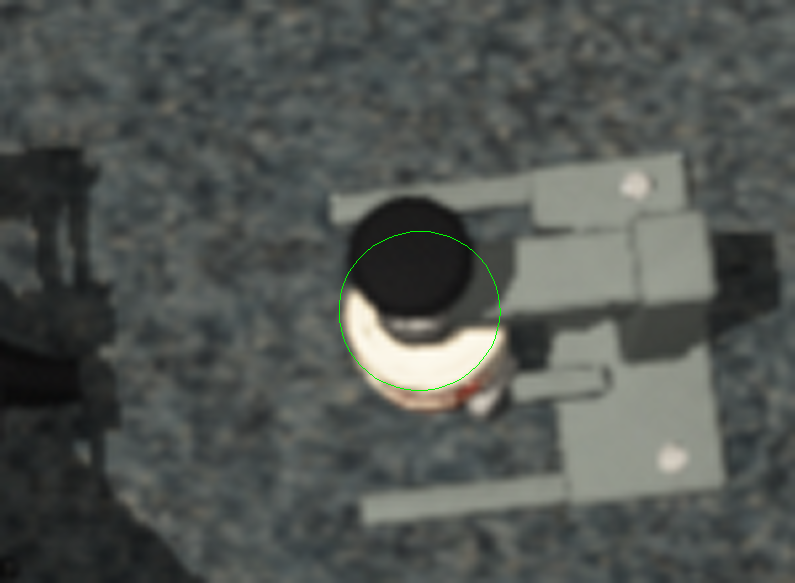

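View pics/s9.png

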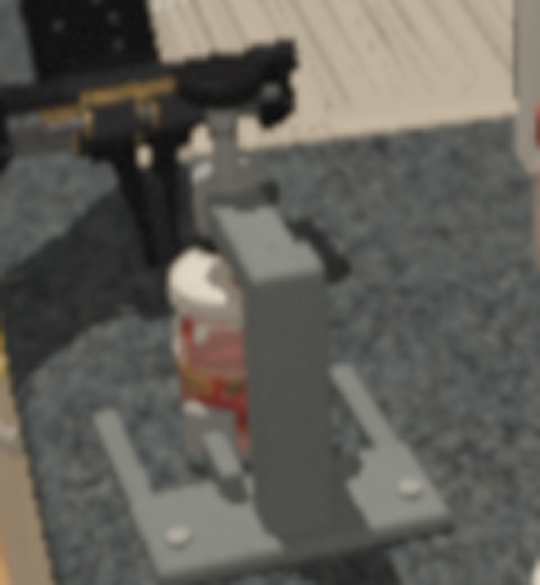

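```bash
python3 - <<'E'
from h import *
o=st()
for c in ((411,257),(411,259)):
    K=atz("top",(c[0]/5.3-.4+230,c[1]/5.3-.4+230),.214); print(K,toP(K))
d,w,p=rows(o["tool_pos"],o["tool_rot"],[.487,.15,.255],[-90,0,4.6],10); print(np.round(d,2),np.round(w,3)); print(*p)
E
```

```text
t 11.6 pos [0.487  0.1335 0.023 ] P [ -0.4 151.   23. ] rot [-124.8    0.     5. ] F [ 0.1 -0.1  0.2] q [-58.1  27.   22.9 107.6  20.9  67.6 -42.3] w 0.0004
[ 0.49831334 -0.01709767  0.214     ] [-1.19066961e+00 -2.18650292e-03  2.14000000e+02]
[ 0.49759538 -0.01708393  0.214     ] [-1.90521640e+00  6.90862161e-02  2.14000000e+02]
[  0.15 -22.8   -6.16] [3.485 0.038 0.012]
[486. 141.  45.] [486. 148.  68.] [486. 153.  91.] [486. 157. 114.] [486. 159. 138.] [486. 160. 161.] [486. 160. 185.] [486. 158. 208.] [486. 155. 232.] [487. 150. 255.]
```

>>> carry_out(
  targets=[
    [[0.1,-22.8,-6.2],[3.5,0,0]],
    [[0.1,-22.8,-6.2],[3.5,0,0]],
    [[0.1,-22.8,-6.2],[3.5,0,0]],
    [[0.1,-22.8,-6.2],[3.5,0,0]],
    [[0.1,-22.8,-6.2],[3.5,0,0]],
    [[0.1,-22.8,-6.2],[3.5,0,0]],
    [[0.1,-22.8,-6.2],[3.5,0,0]],
    [[0.1,-22.8,-6.2],[3.5,0,0]],
    [[0.1,-22.8,-6.2],[3.5,0,0]],
    [[0.1,-22.8,-6.2],[3.5,0,0]],
    [[0,0,0],[0,0,0]],
  ],
)

```text
time_s: 12.7
tool_pos: [0.4889, 0.145, 0.2584]
tool_rot: [-89.6, -0.3, 4.5]
force: [1.0, -1.0, 0.7]
grip_width: 0.0006
```

```bash
python3 - <<'E'
from h import *
o=st()
im=env.read_camera("scene"); cv2.imwrite("pics/s10.png",im[:,:,::-1])
d,w,p=rows(o["tool_pos"],o["tool_rot"],[.499,-.018,.25],[-90,0,4.6],8); print(np.round(d,2),np.round(w,3)); print(*p)
E
```

```text
t 12.7 pos [0.4889 0.145  0.2584] P [  2.4 162.3 258.4] rot [-89.6  -0.3   4.5] F [ 1.  -1.   0.7] q [-46.7  -0.8  27.3 100.8   0.   79.4 -14.9] w 0.0006
[ -0.36   0.96 -20.41] [-0.052 -0.012  0.042]
[490. 125. 257.] [491. 104. 256.] [493.  84. 255.] [494.  63. 254.] [495.  43. 253.] [496.  23. 252.] [498.   2. 251.] [499. -18. 250.]
```

View pics/s10.png

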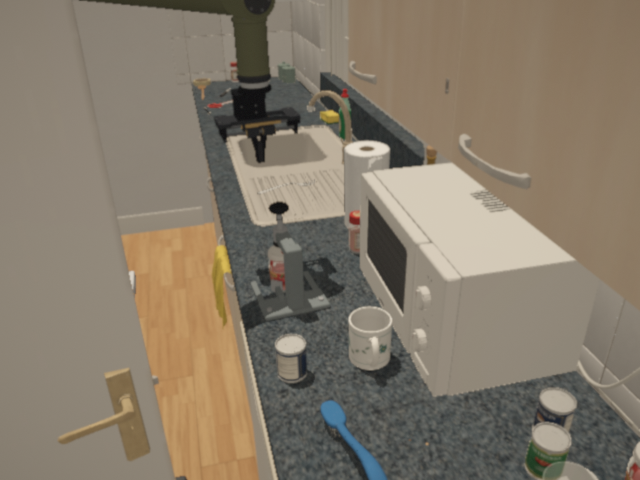

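>>> carry_out(
  targets=[
    [[-0.4,0.9,-20.4],[0,0,0]],
    [[-0.4,0.9,-20.4],[0,0,0]],
    [[-0.4,0.9,-20.4],[0,0,0]],
    [[-0.4,0.9,-20.4],[0,0,0]],
    [[-0.4,0.9,-20.4],[0,0,0]],
    [[-0.4,0.9,-20.4],[0,0,0]],
    [[-0.4,0.9,-20.4],[0,0,0]],
    [[-0.4,0.9,-20.4],[-0.5,0,0]],
    [[0,0,0],[0,0,0]],
  ],
)

```text
time_s: 13.65
tool_pos: [0.4965, -0.0153, 0.2453]
tool_rot: [-90.3, 0.2, 4.8]
force: [-0.5, -0.0, -0.2]
grip_width: 0.0003
```

```bash
python3 - <<'E'
from h import *
o=st()
im=env.read_camera("top"); cv2.imwrite("pics/t11.png",im[:,:,::-1])
im=env.read_camera("scene"); cv2.imwrite("pics/s11.png",cv2.resize(im[130:325,200:400,::-1],None,fx=3,fy=3,interpolation=cv2.INTER_CUBIC))
d,w,p=rows(o["tool_pos"],o["tool_rot"],[.499,-.018,.218],[-90,0,4.6],4); print(np.round(d,2),np.round(w,3)); print(*p)
print(proj("scene",[[.499,-.018,.214],o["tool_pos"]]))
E
```

```text
t 13.65 pos [ 0.4965 -0.0153  0.2453] P [ -2.8   1.9 245.3] rot [-90.3   0.2   4.8] F [-0.5 -0.  -0.2] q [-38.4  -2.3  36.2 103.4   1.8  78.6   2.2] w 0.0003
[ 0.57  6.82 -0.69] [ 0.087  0.048 -0.04 ]
[497. -16. 238.] [498. -17. 232.] [498. -17. 225.] [499. -18. 218.]
[[276.81780191 203.35747042]
 [274.68934338 189.91070877]]
```

View pics/t11.png

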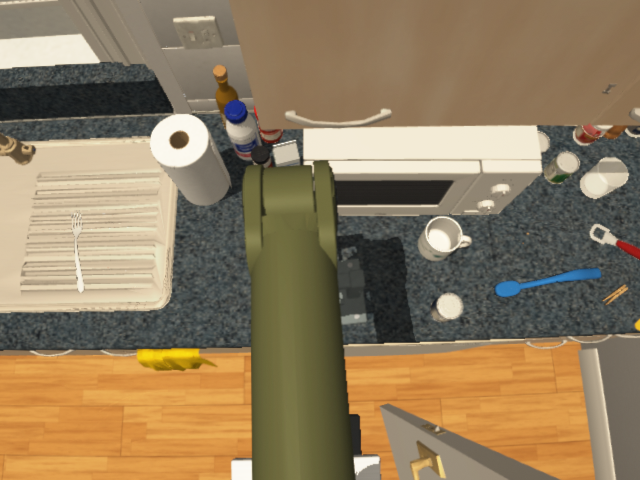

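View pics/s11.png

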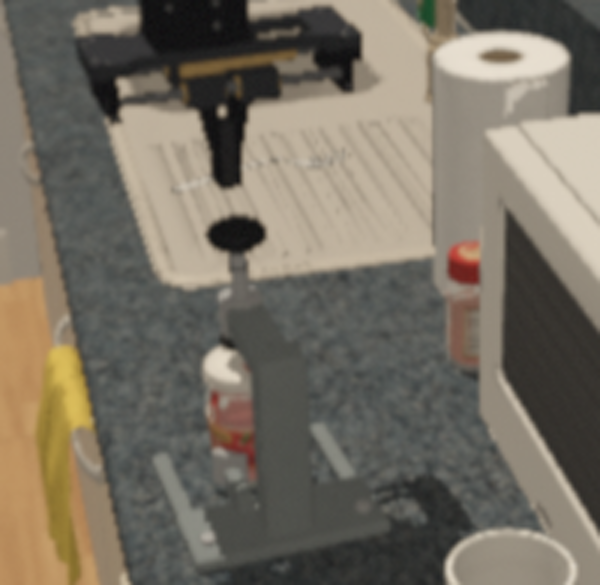

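>>> carry_out(
  targets=[
    [[0.8,6.8,-0.7],[0,0,0]],
    [[0.8,6.8,-0.7],[0,0,0]],
    [[0.8,6.8,-0.7],[0,0,0]],
    [[0.8,4,-0.7],[0,0,0]],
    [[0,0,0],[0,0,0]],
  ],
)

```text
time_s: 14.25
tool_pos: [0.5009, -0.015, 0.2219]
tool_rot: [-90.2, 0.0, 5.1]
force: [-0.3, 0.3, 0.7]
grip_width: 0.0006
```

```bash
python3 - <<'E'
from h import *
o=st()
im=env.read_camera("scene"); cv2.imwrite("pics/s12.png",cv2.resize(im[160:260,220:330,::-1],None,fx=5.5,fy=5.5,interpolation=cv2.INTER_CUBIC))
E
```

```text
t 14.25 pos [ 0.5009 -0.015   0.2219] P [  1.5   1.9 221.9] rot [-90.2   0.    5.1] F [-0.3  0.3  0.7] q [-38.1  -0.9  36.6 105.    0.8  75.7   3.3] w 0.0006
```

View pics/s12.png

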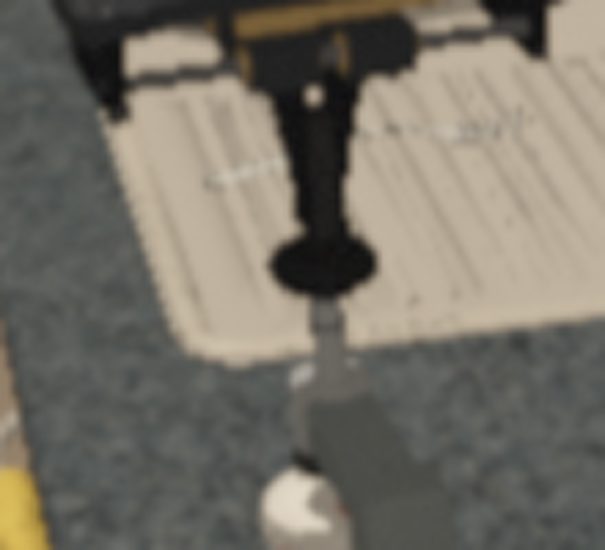

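>>> carry_out(
  targets=[
    [[0,1.5,-1],[0,0,0]],
    [[0,1.5,-1],[0,0,0]],
    [[0,1.5,0],[0,0,0]],
    [[0,1.5,0],[0,0,0]],
  ],
)

```text
time_s: 14.7
tool_pos: [0.5016, -0.017, 0.2168]
tool_rot: [-90.2, -0.1, 5.0]
force: [-1.3, -0.3, -0.6]
grip_width: 0.0003
```

>>> carry_out(
  targets=[
    [[0,1,0],[0,0,0]],
    [[0,1,0],[0,0,0]],
  ],
)

```text
time_s: 14.9
tool_pos: [0.5015, -0.0169, 0.2147]
tool_rot: [-90.2, -0.0, 5.1]
force: [-0.5, -0.1, 0.9]
grip_width: 0.0002
```

>>> carry_out(
  targets=[
    [[0,1,0],[0,0,0]],
    [[0,1,0],[0,0,0]],
  ],
)

```text
time_s: 15.1
tool_pos: [0.5015, -0.017, 0.2131]
tool_rot: [-90.2, -0.1, 5.1]
force: [-1.4, -0.3, 2.7]
grip_width: 0.0002
```

>>> carry_out(
  targets=[
    [[0,1,0],[0,0,0]],
    [[0,1,0],[0,0,0]],
  ],
)

```text
time_s: 15.3
tool_pos: [0.5015, -0.017, 0.2109]
tool_rot: [-90.2, -0.1, 5.1]
force: [-1.8, 0.9, 3.3]
grip_width: 0.0003
```

>>> carry_out(
  targets=[
    [[0,2,0],[0,0,0]],
    [[0,2,0],[0,0,0]],
    [[0,2,0],[0,0,0]],
    [[0,2,0],[0,0,0]],
    [[0,1.5,0],[0,0,0]],
  ],
)

```text
time_s: 15.8
tool_pos: [0.5016, -0.017, 0.2013]
tool_rot: [-90.2, -0.1, 5.1]
force: [-1.5, 0.3, 4.6]
grip_width: 0.0005
```

>>> carry_out(
  targets=[
    [[0,1.5,0],[0,0,0]],
    [[0,1.5,0],[0,0,0]],
    [[0,0,0],[0,0,0]],
  ],
)

```text
time_s: 16.1
tool_pos: [0.5016, -0.017, 0.1986]
tool_rot: [-90.2, -0.1, 5.1]
force: [-2.9, 0.5, 6.2]
grip_width: 0.0002
```

>>> carry_out(
  targets=[
    [[0,1.5,0],[0,0,0]],
    [[0,1.5,0],[0,0,0]],
    [[0,1.5,0],[0,0,0]],
    [[0,1.5,0],[0,0,0]],
    [[0,0,0],[0,0,0]],
  ],
)

```text
time_s: 16.6
tool_pos: [0.5016, -0.017, 0.1931]
tool_rot: [-90.2, -0.1, 5.1]
force: [-5.1, 0.7, 10.3]
grip_width: 0.0003
```

```bash
python3 - <<'E'
from h import *
o=st()
im=env.read_camera("scene"); cv2.imwrite("pics/s13.png",cv2.resize(im[160:320,220:340,::-1],None,fx=4,fy=4,interpolation=cv2.INTER_CUBIC))
E
```

```text
t 16.6 pos [ 0.5016 -0.017   0.1931] P [ 2.100e+00 -1.000e-01  1.931e+02] rot [-90.2  -0.1   5.1] F [-5.1  0.7 10.3] q [-3.770e+01  4.000e-01  3.700e+01  1.073e+02 -1.000e-01  7.230e+01
  4.300e+00] w 0.0003
```

View pics/s13.png

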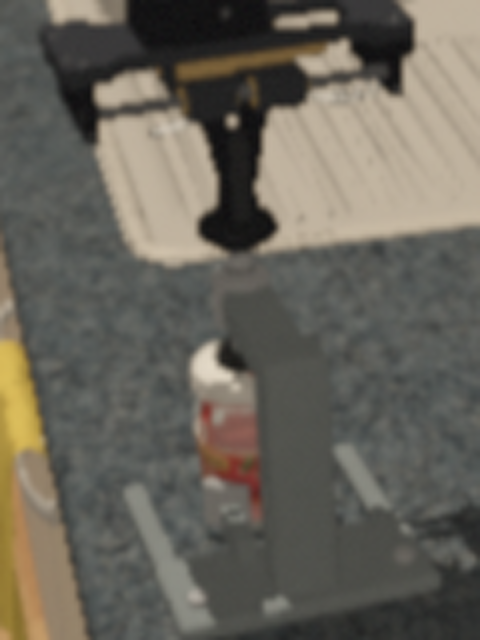

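>>> carry_out(
  targets=[
    [[-0.2,1.5,0],[0,0,0]],
    [[-0.2,1.5,0],[0,0,0]],
    [[-0.2,1.3,0],[0,0,0]],
    [[0,0,0],[0,0,0]],
    [[0,0,0],[0,0,0]],
  ],
)

```text
time_s: 17.15
tool_pos: [0.5016, -0.017, 0.1895]
tool_rot: [-90.2, -0.1, 5.0]
force: [-4.0, 0.3, 13.0]
grip_width: 0.0001
```

```bash
python3 - <<'E'
from h import *
o=st()
im=env.read_camera("scene"); cv2.imwrite("pics/s14.png",cv2.resize(im[190:270,240:320,::-1],None,fx=7,fy=7,interpolation=cv2.INTER_CUBIC))
b=cv2.imread("pics/s14.png")
pts=proj("scene",[P(0,0,156),P(0,0,189)]); print(((pts-[240,190]+.5)*7))
o=st()
E
```

```text
t 17.15 pos [ 0.5016 -0.017   0.1895] P [  2.1  -0.2 189.5] rot [-90.2  -0.1   5. ] F [-4.   0.3 13. ] q [-3.770e+01  5.000e-01  3.700e+01  1.077e+02 -1.000e-01  7.180e+01
  4.400e+00] w 0.0001
[[272.21318595 259.78231527]
 [266.5769954  167.21964688]]
t 17.2 pos [ 0.5016 -0.017   0.1896] P [ 2.100e+00 -1.000e-01  1.896e+02] rot [-90.2  -0.1   5.1] F [-3.6 -0.2 12.2] q [-3.770e+01  5.000e-01  3.700e+01  1.077e+02 -1.000e-01  7.180e+01
  4.400e+00] w 0.0002
```

View pics/s14.png

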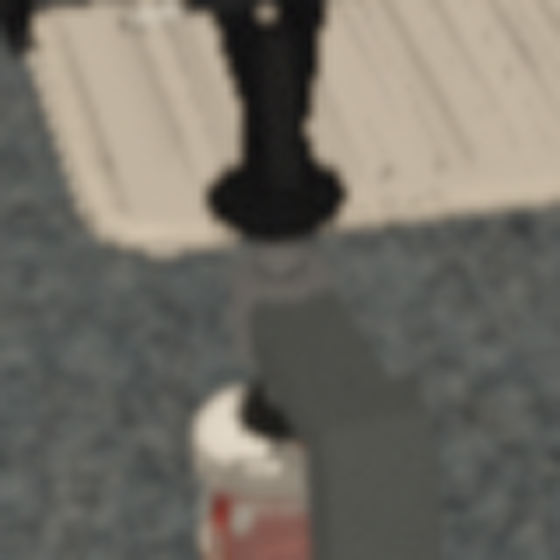

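>>> carry_out(
  targets=[
    [[0,0,0],[0,0,0]],
    [[0,0,0],[0,0,0]],
    [[0,0,0],[0,0,0]],
    [[0,0,0],[0,0,0]],
    [[0,0,0],[0,0,0]],
  ],
)

```text
time_s: 17.7
tool_pos: [0.5016, -0.017, 0.1896]
tool_rot: [-90.2, -0.1, 5.1]
force: [-4.5, 0.4, 11.9]
grip_width: 0.0001
```

```bash
python3 - <<'E'
from h import *
st(); print(env.sign_off())
E
```

```text
t 17.7 pos [ 0.5016 -0.017   0.1896] P [ 2.100e+00 -1.000e-01  1.896e+02] rot [-90.2  -0.1   5.1] F [-4.5  0.4 11.9] q [-3.770e+01  5.000e-01  3.700e+01  1.077e+02 -1.000e-01  7.180e+01
  4.400e+00] w 0.0001
the job is handed in; nothing more can be done
None
```

I slid the jam jar upright into the press until it sat in the V-stop. I then pushed the knob down about 24.5 mm with the fingers shut, and handed the job in at 17.7 s while still holding it.

**Jar seating:** I stopped pushing at about 16 N, when the jar had practically stopped moving. The last top view before pressing showed the lid within about 2 mm of where I expected it. I could see one face of the V touching the jar. The contact with the other face I infer from the force and the lid position.

**Knob travel:** The tool stood at a height of 0.1896 m, down from first contact at about 0.214 m. The upward force was 11.9 N, against the 12 N expected at 25 mm. The last picture shows the foot on the lid with the jar standing.

**Checks that were weaker or disagreed:**
- The dark ring is only faintly visible near the sleeve top, so the travel rests on tool height and force.
- The scene camera read about 1–2 pixels off from the top camera, so I relied on the top camera for positions.
- A sideways force of about 4.5 N stayed on the knob.
- I did not re-measure the mug, tin and spice jar at the end. They were in place in the last full pictures, and the arm did not go near them afterwards.

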